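Unlock and crack open a stuck sample desiccator

TASK

The sample desiccator is locked and its lid is stuck on its greasy seal. Strike the orange release pin fully down with a brisk blow of the mallet (never with the gripper), and lay the mallet back on its rubber mat. Then take the lid by its black knob, pull it straight up until the seal lets go, and finish still holding it level over the jar with a gap of about 20 mm to let it breathe; do not take the lid right off or disturb the bottles and the vial nearby.

Things in the scene. Friction and masses are not known exactly. Their poses are not given: they have to be found in the camera images.
- desiccator: blue round jar fixed to the bench, 160 mm across, rim 100 mm high; origin: centre of its underside, z up. The release pin stands in a grey bracket 40 x 44 mm, 118 mm high, centred 106 mm from the jar's axis along its own -x. Opposite, a plain bracket of that height reaches out to 112 mm. From each a steel tongue over the lid's edge locks the lid; driving the pin down draws both back.
- release_pin (a joint): how far the pin is driven down: 0 up (locked), 0.013 m fully down (10.5 mm and more is enough). Spring and friction resist with 6.5 to 8.5 N in all; the pin stays wherever it is driven, so several blows are possible. A brisk blow moves it faster than 40 mm/s; a slow push does not count.
- pin_top (a point): centre of the flat top of the orange release pin (upright, 18 mm in diameter), which at first stands 16 mm above its bracket and 3 mm when fully down; 134 mm above the bench when up; moves with it
- lid: loose clear lid, 0.28 to 0.42 kg: flange 160 mm in diameter and 8 mm thick on the jar's rim, a low step 120 mm across and 4 mm high, black knob on top, and a plug 116 mm wide that goes 15 mm down into the jar. Origin at the centre of the flange's underside, 100 mm above the bench when shut, z up. The seal holds with a peak of about 15 N (plus the lid's weight) in the first 4 mm of lift, then lets go, and is clear of the lid from about 13 mm of lift.
- lid_knob (a point): point to grip on the lid's axis: the upright black knob is a cylinder 28 mm in diameter and 40 mm tall; this point is 38 mm above the lid's origin, 14 mm below the knob's top and 26 mm above the step it stands on
- mat: grey rubber mat fixed to the bench, 200 x 140 x 6 mm, long side along its own x; origin at the centre of its underside
- mallet: loose mallet, 0.22 kg, standing on one face of its head: cream upright cylinder head 42 mm in diameter and 64 mm tall with flat ends; origin at the centre of the head's lower face, z up. Wooden handle with flat sides, 18 mm wide and 24 mm high, runs level from the head along the mallet's own -x to 134 mm from the head's axis, centred 34 mm above the lower face. The centre of mass is about 11 mm from the head's axis.
- mallet_grip (a point): point on the handle's centre line 42 mm from the head's axis, 34 mm above the head's lower face: a place to grip, pinching across the handle
- reagent_bottle: loose amber bottle with red cap, 72 mm in diameter, 150 mm tall; origin at the centre of its underside; leave alone
- white_bottle: loose white bottle, 44 mm in diameter, 85 mm tall; origin at the centre of its underside; leave alone
- vial: loose small glass vial with black cap, 28 mm in diameter, 55 mm tall; origin at the centre of its underside; leave alone
There are look-alikes about, which are no part of the job. Leave any purple look-alike of the mallet alone.

How it is judged:
On the way, in this order (a step that is already met when the one before it is completed fails the run):
1. the mallet strikes the release pin: the pin moves down faster than 40 mm/s under the mallet (velocity of joint release_pin above 0.04 m/s and contact force between mallet and release_pin above 1 N).
2. the pin is fully down (10.5 mm or more) and the mallet lies let go on its mat (value of joint release_pin above 0.0105 m and contact force between mallet and mat above 0.5 N and contact force between mallet and the fingers below 0.1 N and linear speed of mallet below 0.03 m/s), for 0.2 s.
3. the lid, held in the fingers, has come 8 mm up off its seal (z of lid in the frame of desiccator above 0.108 m and contact force between lid and the fingers above 1 N), for 0.1 s.
At the end, for the whole second after the job is handed in: The gripper holds the lid still, level (within 7 degrees) and over the jar (within 15 mm of its axis), 13 to 30 mm above the rim and not resting on jar or seal (under 0.5 N); the pin is at least 10.5 mm down and the mallet rests on its mat, let go (z of lid in the frame of desiccator between 0.113 and 0.13 m and horizontal distance between lid and desiccator below 0.015 m and angle between lid's own z axis and vertical below 0.12 rad and linear speed of lid below 0.02 m/s and contact force between lid and the fingers above 1 N and contact force between lid and desiccator below 0.5 N and value of joint release_pin above 0.0105 m and contact force between mallet and mat above 0.5 N and contact force between mallet and the fingers below 0.1 N); the arm keeps its last pose, push and grip.
It fails at once if the gripper or arm pushes the release pin (contact force between release_pin and the fingers above 1 N or contact force between release_pin and the arm above 1 N).
It fails at once if the lid is taken right off (more than 60 mm up, or 50 mm to the side) (z of lid in the frame of desiccator above 0.16 m or horizontal distance between lid and desiccator above 0.05 m).
It fails at once if a bottle or the vial is moved by more than 30 mm or knocked over (distance of any of reagent_bottle, white_bottle, vial from where it was at the start of the episode above 0.03 m or angle between any of reagent_bottle, white_bottle, vial's own z axis and vertical above 0.5 rad).
It also fails if it takes over 58 s, if anything falls off the work surface, if the arm or the gripper's body presses on something with over 40 N, if the wrist force passes 120 N, or if a joint passes its speed limit or range.

ROBOT

A 7-joint arm with a two-finger parallel gripper is mounted at the origin on the work surface. World frame = base frame: x ahead of the robot, y to its left, z up, the work surface at z = 0. Lengths are in m, angles in rad, forces in N, time in s.
With the tool pointing down it reaches from about 0.4 to 0.9 m from the base axis. Payload 5.5 kg.
Tool frame: the origin (TCP) lies at the very end of the fingers, on their centre line; the grasp point (between the pads) lies 19 mm behind it; z points along the fingers, y is the direction in which the jaws open and shut (so a half turn about z gives the same grasp; the last joint's range is limited). The gripper opens to 92 mm and grips with 3 to 60 N. Pads are 19 mm wide; open, the fingers measure 130 mm over their backs; the gripper's body (75 mm by 190 mm) begins 47 mm behind the grasp point.
Start: joints at [1.383, 0.501, -0.427, 1.55, 0.221, 1.138, -0.21], TCP at [0.283, -0.585, 0.227] pointing down, gripper open.
Joint ranges: [-2.88, 2.88], [-0.31, 2.03], [-1.54, 1.56], [0.2, 2.42], [-1.41, 4.55], [0.19, 2.02], [-2.57, 2.57]. Speed limits (rad/s): [2.57, 2.57, 3.14, 3.14, 3.14, 3.14, 3.14].

INTERFACE

Orientations are given as a unit quaternion [x, y, z, w].
In Python, from plant import * gives the robot as it stands.
- The arm moves only by the shell command python3 -m inch 'ROWS' [FORCE]. ROWS is JSON, a list of rows, each an object of numbers: "x", "y", "z": the shift along the tool's x, y, z in cm; "yaw": the turn about the tool's z in degrees; "jaw": the opening, from 0 (shut) to 1 (fully open). In form: [{"x": .., "y": .., "z": .., "yaw": .., "jaw": ..}, ...]. A call has 1 to 5 rows; each row is the pose to reach, as a shift and turn from the pose measured when the call began, along the tool's axes at that moment; what a row does not reach only later rows make up. A row lasts 1/12 s, in which the tool goes at most 41.7 mm and 7.16 degrees, less where a joint would pass 70% of its speed; a pose out of reach is approached as far as the arm can. A call with a gripper value outside its range is refused whole. The fingers move at their own pace and stop on an object; FORCE is the grip in N (left out, the last holds). Time passes only in rows, so rows that repeat a pose let the fingers close. It gives the time, the measured TCP pose, the force and the opening at its end, in the units of the state.
- observe(): the state, without advancing time (a new reading comes with each control period).
- get_image(name): name is "scene" or "top" or "wrist"; returns the picture (384x512x3 uint8, red, green, blue); there is no depth.
- get_calibration(name): a dict with "fx", "fy", "cx", "cy" (pixels), "extrinsics" (4x4, takes a point from world to camera coordinates); the wrist camera has in their place "T_tool_cam" (4x4, takes a point from camera to tool coordinates, whose origin is the TCP and whose axes are the flange's). Camera axes: x right, y down, z forward; pixel columns grow to the right and rows downward; lengths in m; the calibration is good to about 2 mm. A picture is of the moment at which its call begins: read the wrist's pose just before it. get_calibration takes no time and is no camera call.
- sign_off(): hands the job in, once; it reports no verdict.
Trained networks look in the newest picture that a camera, given by its name, has taken for a name from the list of things; names that differ only in an ending like _2 or _b are one class to them, and where a whole thing is asked for, a point or a joint stands for the part that bears it (a point fixed in the world has none). Each returns a list of dicts, best first, with "conf" (0 to 1); they miss things now and then, are a little off and sometimes report something else, mostly with a low value. They report only what shows in the picture. A call takes as long as a camera call. They do not tell look-alikes from the thing itself.
- look_for(camera, query): "bbox" ([left, top, width, height] in pixels, round what is visible of it).
- landmark_of(camera, query): "xy" ([column, row] in pixels: a listed point, or the origin of a listed thing).
The state is a dict: "time_s": time; "joints": joint angles; "qd": joint speeds; "tau": joint torques, N m; "position": TCP position; "tool_rot": TCP orientation; "force": force on the tool from outside, world axes, zero at the start; "ft_torque": the same for the moment, N m; "width": finger opening in m.
Only numpy, scipy, OpenCV 4.12 (cv2) and the standard library are available. Lean on these libraries where they do the work, as an engineer would, in place of code of your own. Each camera call takes 0.05 s, during which the arm holds its last target.

## Working session

There is one attempt and no reset: what is moved stays moved. The work goes in short steps, Python scripts to look and compute and a shell command to move; the robot and the scene stay as the last step left them, time stands still between calls to the robot, and variables do not carry over. Pictures are saved under pics/ and viewed, and the job is handed in when it is done.

```bash
ls; mkdir -p pics; python3 - <<'E'
from plant import *
import cv2
s=observe();print({k:s[k] for k in('time_s','position','tool_rot','force','width')})
for c in('scene','top','wrist'):
    im=get_image(c);cv2.imwrite(f'pics/{c}0.png',im[:,:,::-1]);
    for q in ('mallet','mallet_grip','pin_top','lid_knob','mat','desiccator','reagent_bottle','white_bottle','vial'):
        pass
    print(c,{k:v for k,v in get_calibration(c).items()})
E
```

```text
pics
{'time_s': 0.0, 'position': array([ 0.28282452, -0.58446179,  0.22567007]), 'tool_rot': array([ 9.74700607e-01,  2.23512337e-01, -1.90893241e-04, -9.62322819e-04]), 'force': array([-0.18499195, -0.05848084, -0.64507366]), 'width': 0.09183488553185676}
scene {'fx': 398.6785906843844, 'fy': 398.6785906843844, 'cx': 257.79332098229105, 'cy': 193.72993957566607, 'extrinsics': array([[-0.84825257,  0.52924296, -0.01922158,  0.56981944],
       [ 0.40998315,  0.63326648, -0.65642013, -0.08783133],
       [-0.33523335, -0.56469059, -0.75415061,  1.14133149],
       [ 0.        ,  0.        ,  0.        ,  1.        ]])}
top {'fx': 398.44310626469434, 'fy': 398.44310626469434, 'cx': 256.47315255264897, 'cy': 190.51869705176748, 'extrinsics': array([[ 0.00584268, -0.99988518, -0.0139816 , -0.12393448],
       [-0.99673042, -0.00469633, -0.08066234,  0.56968304],
       [ 0.08058741,  0.01440717, -0.99664342,  1.11196678],
       [ 0.        ,  0.        ,  0.        ,  1.        ]])}
wrist {'fx': 297.3525701733348, 'fy': 297.3525701733348, 'cx': 255.9817254522501, 'cy': 183.79421771992264, 'T_tool_cam': array([[ 5.18458339e-04, -9.59015684e-01, -2.83352516e-01,
         7.68728674e-02],
       [ 9.99999810e-01,  5.91913864e-04, -1.73622734e-04,
         6.49591075e-04],
       [ 3.34227208e-04, -2.83352372e-01,  9.59015809e-01,
        -1.57676570e-01],
       [ 0.00000000e+00,  0.00000000e+00,  0.00000000e+00,
         1.00000000e+00]])}
```

View pics/scene0.png

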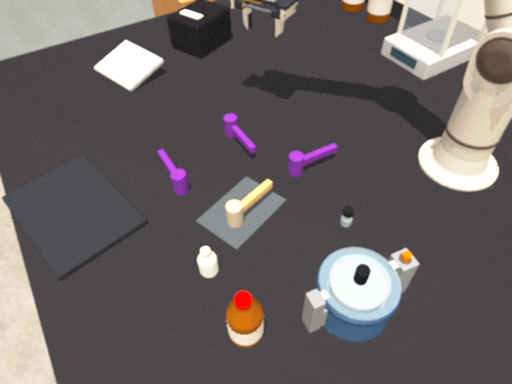

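View pics/top0.png

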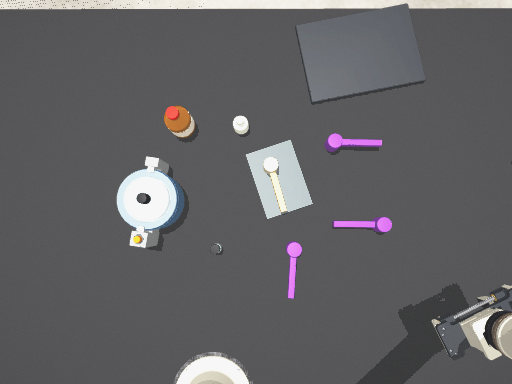

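View pics/wrist0.png

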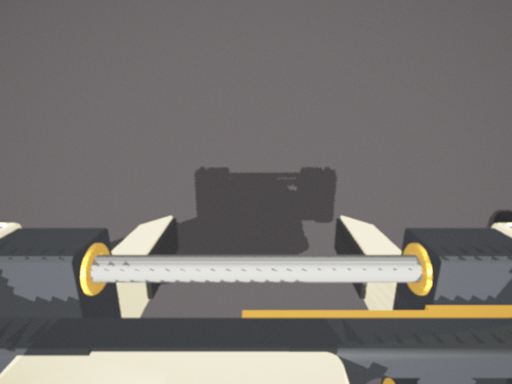

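The scene view shows the mallet head at (235,212) on the grey mat, with its handle running to (270,187). The jar's knob is at (362,273) and the orange pin at (407,257). The top view shows the head at (271,165), the knob at (143,198) and the pin at (138,239). The three purple mallets are look-alikes. Next I'll triangulate.

```bash
cat > h.py <<'E'
from plant import *
import numpy as np, cv2
from scipy.spatial.transform import Rotation as R
def P(c):
    k=get_calibration(c);K=np.array([[k['fx'],0,k['cx']],[0,k['fy'],k['cy']],[0,0,1]])
    if c=='wrist':
        s=observe();T=np.eye(4);T[:3,:3]=R.from_quat(s['tool_rot']).as_matrix();T[:3,3]=s['position']
        E=np.linalg.inv(T@k['T_tool_cam'])
    else:E=k['extrinsics']
    return K@E[:3]
def tri(Ps,xs):
    A=[]
    for p,x in zip(Ps,xs):
        A+= [x[0]*p[2]-p[0],x[1]*p[2]-p[1]]
    v=np.linalg.svd(np.array(A))[2][-1];X=v[:3]/v[3]
    e=[float(np.hypot(*((p@np.r_[X,1])[:2]/(p@np.r_[X,1])[2]-x))) for p,x in zip(Ps,xs)]
    return X,e
def proj(p,X):
    q=p@np.r_[X,1];return q[:2]/q[2]
def onz(p,x,z):
    A=np.array([x[0]*p[2]-p[0],x[1]*p[2]-p[1]]);return np.linalg.solve(A[:,:2],-A[:,2]*z-A[:,3])
E
python3 - <<'E'
from h import *
for q in ('mallet','mallet_grip','pin_top','lid_knob','mat','desiccator','reagent_bottle','white_bottle','vial'):
    d={}
    for c in('scene','top'):
        r=landmark_of(c,q); d[c]=r
        print(q,c,[(np.round(a['xy'],1).tolist(),round(a['conf'],2)) for a in r])
    if d['scene'] and d['top']:
        X,e=tri([P('scene'),P('top')],[d['scene'][0]['xy'],d['top'][0]['xy']]);print('   ',X.round(4),np.round(e,1))
print(observe()['time_s'])
E
```

```text
mallet scene [([180.6, 192.2], 0.96), ([295.4, 172.1], 0.72), ([234.3, 221.4], 0.69), ([230.8, 132.8], 0.64)]
mallet top [([268.6, 166.1], 0.96), ([335.6, 143.9], 0.88), ([290.1, 245.6], 0.77), ([375.5, 225.6], 0.62)]
    [ 0.6893 -0.1796  0.1331] [28.  26.7]
mallet_grip scene [([236.2, 133.5], 0.81), ([173.9, 171.3], 0.59), ([359.9, 283.9], 0.48), ([349.4, 305.6], 0.45)]
mallet_grip top [([293.1, 262.7], 0.88), ([367.5, 220.4], 0.8), ([272.2, 180.5], 0.79), ([346.1, 142.6], 0.77)]
    [ 0.4702 -0.2517  0.1727] [36.1 39.4]
pin_top scene [([405.3, 256.1], 0.45), ([244.2, 334.9], 0.42)]
pin_top top [([138.1, 235.7], 0.41)]
    [0.4416 0.1829 0.1296] [1.8 1.4]
lid_knob scene [([361.1, 273.2], 0.59)]
lid_knob top [([145.4, 192.1], 0.65)]
    [0.55   0.1664 0.141 ] [3.9 2.9]
mat scene [([242.7, 211.7], 0.86)]
mat top [([280.3, 176.5], 0.78)]
    [ 0.609  -0.1864 -0.004 ] [2.2 2. ]
desiccator scene [([350.7, 303.8], 0.77), ([244.4, 334.0], 0.73)]
desiccator top []
reagent_bottle scene [([245.9, 335.3], 0.67)]
reagent_bottle top [([181.9, 126.9], 0.94)]
    [ 0.7633  0.1019 -0.0116] [0.7 0.5]
white_bottle scene [([208.7, 272.4], 0.61), ([361.6, 271.7], 0.32)]
white_bottle top [([238.8, 127.2], 0.66)]
    [ 0.7613 -0.0684 -0.0034] [0.9 0.7]
vial scene [([344.9, 221.8], 0.72)]
vial top [([216.9, 249.4], 0.5)]
    [ 0.4034 -0.0093  0.0007] [0.7 0.7]
1.05
```

```bash
python3 - <<'E'
from h import *
a=cv2.imread('pics/scene0.png')[165:245,190:310];b=cv2.imread('pics/top0.png')[130:225,235:325]
c=cv2.imread('pics/scene0.png')[225:345,285:430];d=cv2.imread('pics/top0.png')[145:255,105:195]
f=lambda i:cv2.resize(i,(400,300),interpolation=cv2.INTER_CUBIC)
cv2.imwrite('pics/z0.png',np.vstack([np.hstack([f(a),f(b)]),np.hstack([f(c),f(d)])]))
ps,pt=P('scene'),P('top')
X,e=tri([ps,pt],[[234.3,221.4],[268.6,166.1]]);print('mallet',X,e)
im={c:cv2.imread(f'pics/{c}0.png') for c in('scene','top')}
# wood/cream mask
for c in im:
    hsv=cv2.cvtColor(im[c],cv2.COLOR_BGR2HSV)
    m=cv2.inRange(hsv,(12,30,110),(32,255,255))
    n,l,st,ce=cv2.connectedComponentsWithStats(m)
    for i in range(1,n):
        if st[i,4]>60: print(c,st[i],ce[i].round(1))
E
```

```text
mallet [ 0.64295842 -0.15591777  0.01087321] [0.3830512948586898, 0.3349112287371452]
scene [151   0  53  20 536] [170.8   6.9]
scene [242   0  19  30 193] [246.9  12. ]
scene [342   0  23  12 225] [352.4   5. ]
scene [367   0  27  23 512] [378.6  10.1]
scene [395   0  14  33 107] [401.2  13.3]
scene [ 418    0   94  192 6698] [476.9 106.6]
scene [275   2  23  36 315] [283.6  18.3]
scene [487  40  25  19 247] [500.8  46.3]
scene [   0  174   58  210 5674] [ 18.5 312.9]
scene [225 178  48  50 767] [247.5 202.9]
scene [196 245  23  34 148] [209.5 264.1]
scene [402 250  10  12  92] [406.2 255.5]
scene [ 226  298   38   50 1353] [245.  324.2]
top [164 105  31  33 576] [180.5 123. ]
top [264 168  23  45  86] [273.8 185.8]
top [460 309  40  19 182] [478.5 317.2]
top [494 313  18  22  75] [501.7 322.2]
top [496 319  16  36 253] [505. 337.]
top [466 335  19  16  71] [475.5 343.6]
top [197 373  32  11 126] [216.  380.1]
```

View pics/z0.png

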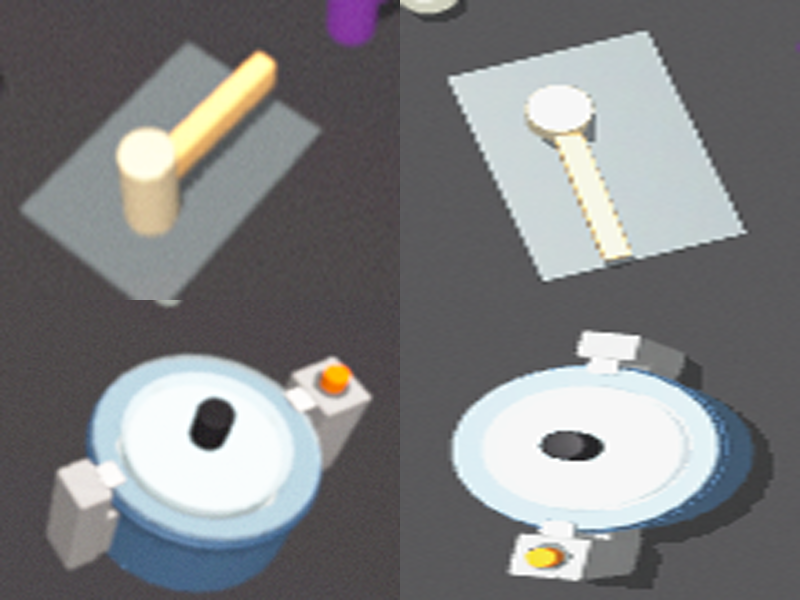

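```bash
python3 - <<'E'
from h import *
ps,pt=P('scene'),P('top')
for n,a,b,z in [('headtop',(234.1,205.5),(271,164.2),.07),('handle_end_top',(268.6,183.1),(283.6,209.2),.052),('pin',(406.8,253.8),(136.2,238.7),.134),('knobtop',(362.2,269.8),(140.6,197.8),.152)]:
    X,e=tri([ps,pt],[a,b]);print(n,X.round(4),np.round(e,1),'s@z',onz(ps,a,z).round(4),'t@z',onz(pt,b,z).round(4))
# tool axes
print(R.from_quat(observe()['tool_rot']).as_matrix().round(3))
E
```

```text
headtop [ 0.6388 -0.1606  0.0668] [0.3 0.3] s@z [ 0.6393 -0.1577] t@z [ 0.639 -0.161]
handle_end_top [ 0.5161 -0.1964  0.0418] [0.4 0.4] s@z [ 0.5204 -0.1878] t@z [ 0.5166 -0.1965]
pin [0.4361 0.1838 0.1346] [0.3 0.3] s@z [0.4352 0.1839] t@z [0.4366 0.1835]
knobtop [0.541  0.1698 0.1495] [0.6 0.5] s@z [0.5433 0.17  ] t@z [0.54   0.1698]
[[ 0.9    0.436  0.   ]
 [ 0.436 -0.9   -0.   ]
 [ 0.     0.    -1.   ]]
```

```bash
cat > go.py <<'E'
import sys
from h import *
def shift(x,y,z,ang):
    s=observe();M=R.from_quat(s['tool_rot']).as_matrix()
    d=M.T@(np.array([x,y,z])-s['position']);a=np.degrees(np.arctan2(M[1,0],M[0,0]))
    yaw=-((ang-a+180)%360-180)
    print('t',round(s['time_s'],2),'pos',s['position'].round(4),'ang',a.round(1),'tiltz',M[:,2].round(3),'F',s['force'].round(1),'w',round(s['width'],4),'\n shift cm',(d*100).round(2),'yaw',yaw.round(1))
if __name__=='__main__': shift(*map(float,sys.argv[1:5]))
E
python3 go.py .5986 -.1714 .14 15.7
python3 -m inch '[{"x":46,"y":-23.4,"z":0,"yaw":10,"jaw":1},{"x":46,"y":-23.4,"z":0,"yaw":10,"jaw":1},{"x":46,"y":-23.4,"z":0,"yaw":10,"jaw":1},{"x":46,"y":-23.4,"z":0,"yaw":10,"jaw":1},{"x":46,"y":-23.4,"z":0,"yaw":10,"jaw":1}]' 
python3 go.py .5986 -.1714 .14 15.7
```

```text
t 1.05 pos [ 0.2832 -0.5851  0.2267] ang 25.8 tiltz [ 0. -0. -1.] F [ 0.5 -0.6 -0. ] w 0.0917 
 shift cm [ 46.41 -23.49   8.67] yaw 10.1
time_s: 1.47
position: [0.4101, -0.4175, 0.227]
tool_rot: [0.99, 0.138, 0.0, 0.0]
force: [0.3, -0.4, -1.2]
width: 0.0922
t 1.47 pos [ 0.4101 -0.4175  0.227 ] ang 15.8 tiltz [ 0. -0. -1.] F [ 0.3 -0.4 -1.2] w 0.0922 
 shift cm [ 24.84 -18.55   8.69] yaw 0.1
```

```bash

python3 -m inch '[{"x":24.8,"y":-18.5,"z":0},{"x":24.8,"y":-18.5,"z":0},{"x":24.8,"y":-18.5,"z":0},{"x":24.8,"y":-18.5,"z":3},{"x":24.8,"y":-18.5,"z":6}]' 
python3 go.py .5986 -.1714 .14 15.7
```

```text
t 1.47 pos [ 0.4101 -0.4175  0.227 ] ang 15.8 tiltz [ 0. -0. -1.] F [ 0.3 -0.4 -1.2] w 0.0922 
 shift cm [ 24.84 -18.55   8.69] yaw 0.1invalid input
```

```bash

python3 -m inch '[{"x":24.8,"y":-18.5,"z":0,"yaw":0,"jaw":1},{"x":24.8,"y":-18.5,"z":0,"yaw":0,"jaw":1},{"x":24.8,"y":-18.5,"z":0,"yaw":0,"jaw":1},{"x":24.8,"y":-18.5,"z":3,"yaw":0,"jaw":1},{"x":24.8,"y":-18.5,"z":6,"yaw":0,"jaw":1}]' 
python3 go.py .5986 -.1714 .14 15.7
```

```text
time_s: 1.88
position: [0.5366, -0.2546, 0.2079]
tool_rot: [0.99, 0.138, 0.002, 0.002]
force: [0.8, 0.1, -0.5]
width: 0.0916
t 1.88 pos [ 0.5366 -0.2546  0.2079] ang 15.8 tiltz [ 0.005 -0.003 -1.   ] F [ 0.8  0.1 -0.5] w 0.0916 
 shift cm [ 8.2  -6.34  6.8 ] yaw 0.1
```

```bash

python3 -m inch '[{"x":8.2,"y":-6.3,"z":6.8,"yaw":0,"jaw":1},{"x":8.2,"y":-6.3,"z":6.8,"yaw":0,"jaw":1},{"x":8.2,"y":-6.3,"z":6.8,"yaw":0,"jaw":1},{"x":8.2,"y":-6.3,"z":6.8,"yaw":0,"jaw":1},{"x":8.2,"y":-6.3,"z":6.8,"yaw":0,"jaw":1}]' 
python3 go.py .5986 -.1714 .14 15.7
python3 - <<'E'
from h import *
im=get_image('wrist')[:,:,::-1].copy();cv2.imwrite('pics/w1.png',im)
p=P('wrist');h=np.array([.639,-.160,0]);u=np.array([np.cos(np.radians(15.7)),np.sin(np.radians(15.7)),0])
for q in('mallet','mallet_grip'):
    for c in('wrist',):print(q,[(np.round(a['xy'],1).tolist(),round(a['conf'],2)) for a in landmark_of(c,q)])
for n,X in [('headtop',h+[0,0,.070]),('end',h-.134*u+[0,0,.052]),('gripTop',h-.042*u+[0,0,.052])]:
    q=proj(p,X);print(n,q.round(1));cv2.circle(im,tuple(int(v) for v in q),3,(0,0,255),-1)
cv2.imwrite('pics/w1a.png',im)
E
```

```text
time_s: 2.3
position: [0.5989, -0.1677, 0.1382]
tool_rot: [0.99, 0.141, 0.001, 0.0]
force: [-0.7, 0.3, -0.6]
width: 0.0917
t 2.3 pos [ 0.5989 -0.1677  0.1382] ang 16.2 tiltz [ 0.002  0.    -1.   ] F [-0.7  0.3 -0.6] w 0.0917 
 shift cm [-0.13  0.35 -0.18] yaw 0.5
mallet [([258.5, 134.6], 0.85), ([452.7, 118.6], 0.71)]
mallet_grip [([258.3, 182.0], 0.57)]
headtop [256.3 144.1]
end [255.4 281.8]
gripTop [255.9 189.4]
```

View pics/w1a.png

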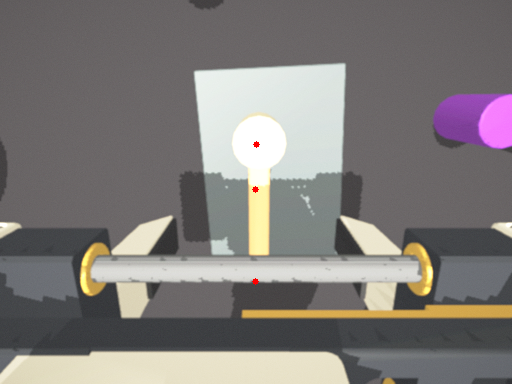

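```bash

python3 -m inch '[{"x":-0.1,"y":0.35,"z":3,"yaw":0,"jaw":1},{"x":-0.1,"y":0.35,"z":6.5,"yaw":0,"jaw":1},{"x":-0.1,"y":0.35,"z":9.5,"yaw":0,"jaw":1},{"x":-0.1,"y":0.35,"z":11.7,"yaw":0,"jaw":1},{"x":-0.1,"y":0.35,"z":11.7,"yaw":0,"jaw":1}]' 60
python3 go.py .5986 -.1714 .021 16.2
python3 - <<'E'
from h import *
im=get_image('wrist')[:,:,::-1].copy();cv2.imwrite('pics/w2.png',im)
E
```

```text
time_s: 2.87
position: [0.5948, -0.1797, 0.0196]
tool_rot: [0.991, 0.135, -0.001, 0.001]
force: [-1.9, 0.3, -1.2]
width: 0.0915
t 2.87 pos [ 0.5948 -0.1797  0.0196] ang 15.5 tiltz [-0.002 -0.003 -1.   ] F [-1.9  0.3 -1.2] w 0.0915 
 shift cm [ 0.59 -0.7  -0.14] yaw -0.7
```

View pics/w2.png

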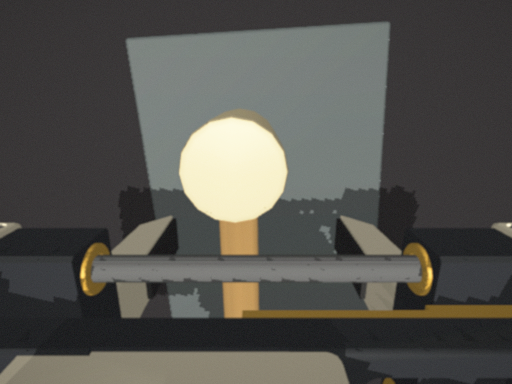

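```bash

python3 go.py .5986 -.1714 .021 15.7
python3 -m inch '[{"x":0,"y":0,"z":0,"yaw":0,"jaw":1}]' 60
python3 go.py .5986 -.1714 .021 15.7
```

```text
t 2.92 pos [ 0.5966 -0.1795  0.022 ] ang 15.6 tiltz [ 0.001 -0.004 -1.   ] F [-0.2 -0.3  0.6] w 0.0917 
 shift cm [ 0.41 -0.73  0.1 ] yaw -0.1
time_s: 3.0
position: [0.5977, -0.1806, 0.0238]
tool_rot: [0.991, 0.135, 0.001, 0.002]
force: [0.8, -0.1, 0.8]
width: 0.0918
t 3.0 pos [ 0.5977 -0.1806  0.0238] ang 15.5 tiltz [ 0.003 -0.004 -1.   ] F [ 0.8 -0.1  0.8] w 0.0918 
 shift cm [ 0.34 -0.86  0.27] yaw -0.2
```

```bash

python3 -m inch '[{"x":0.2,"y":-0.8,"z":0.25,"yaw":0,"jaw":1},{"x":0.2,"y":-0.8,"z":0.25,"yaw":0,"jaw":1},{"x":0.2,"y":-0.8,"z":0.25,"yaw":0,"jaw":1}]' 60
python3 go.py .5986 -.1714 .021 15.7
python3 - <<'E'
from h import *
im=get_image('wrist')[:,:,::-1].copy();cv2.imwrite('pics/w3.png',im)
E
python3 go.py .5986 -.1714 .021 15.7
```

```text
time_s: 3.25
position: [0.5988, -0.1718, 0.0231]
tool_rot: [0.991, 0.135, 0.003, 0.003]
force: [-0.1, -0.1, -0.2]
width: 0.092
t 3.25 pos [ 0.5988 -0.1718  0.0231] ang 15.5 tiltz [ 0.006 -0.005 -1.   ] F [-0.1 -0.1 -0.2] w 0.092 
 shift cm [-0.01 -0.05  0.21] yaw -0.2
t 3.3 pos [ 0.5986 -0.1721  0.0228] ang 15.5 tiltz [ 0.005 -0.005 -1.   ] F [ 0.3 -0.8  0. ] w 0.0919 
 shift cm [ 0.02 -0.07  0.18] yaw -0.2
```

View pics/w3.png

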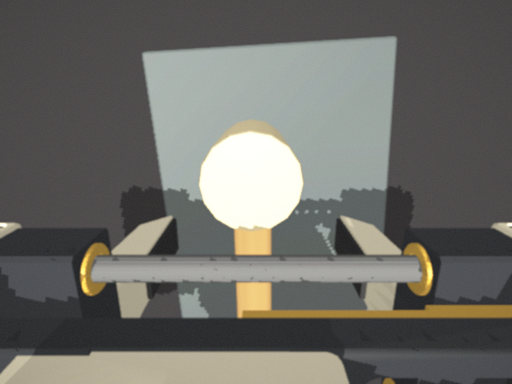

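```bash

python3 -m inch '[{"x":0,"y":0,"z":0.15,"yaw":0,"jaw":1},{"x":0,"y":0,"z":0.15,"yaw":0,"jaw":0},{"x":0,"y":0,"z":0.15,"yaw":0,"jaw":0},{"x":0,"y":0,"z":0.15,"yaw":0,"jaw":0},{"x":0,"y":0,"z":0.15,"yaw":0,"jaw":0}]' 60
python3 -m inch '[{"x":0,"y":0,"z":0,"yaw":0,"jaw":0},{"x":0,"y":0,"z":0,"yaw":0,"jaw":0},{"x":0,"y":0,"z":0,"yaw":0,"jaw":0}]' 60
python3 go.py .5986 -.1714 .2 15.7
```

```text
time_s: 3.72
position: [0.5985, -0.1722, 0.0212]
tool_rot: [0.991, 0.135, 0.002, 0.003]
force: [-0.1, -0.1, -0.2]
width: 0.07
time_s: 3.97
position: [0.5984, -0.1722, 0.0211]
tool_rot: [0.991, 0.135, 0.002, 0.003]
force: [0.4, 0.4, -0.6]
width: 0.0498
t 3.97 pos [ 0.5984 -0.1722  0.0211] ang 15.5 tiltz [ 0.005 -0.005 -1.   ] F [ 0.4  0.4 -0.6] w 0.0498 
 shift cm [  0.1    0.04 -17.89] yaw -0.2
```

```bash

python3 -m inch '[{"x":0,"y":0,"z":0,"yaw":0,"jaw":0},{"x":0,"y":0,"z":0,"yaw":0,"jaw":0},{"x":0,"y":0,"z":0,"yaw":0,"jaw":0},{"x":0,"y":0,"z":0,"yaw":0,"jaw":0},{"x":0,"y":0,"z":0,"yaw":0,"jaw":0}]' 60
python3 -m inch '[{"x":0,"y":0,"z":0,"yaw":0,"jaw":0},{"x":0,"y":0,"z":0,"yaw":0,"jaw":0}]' 60
python3 go.py .5986 -.1714 .2 15.7
```

```text
time_s: 4.38
position: [0.5983, -0.1721, 0.0211]
tool_rot: [0.991, 0.135, 0.002, 0.003]
force: [-0.8, 0.4, 0.1]
width: 0.018
time_s: 4.55
position: [0.5983, -0.1721, 0.0211]
tool_rot: [0.991, 0.135, 0.002, 0.003]
force: [-0.3, -0.7, -0.4]
width: 0.0178
t 4.55 pos [ 0.5983 -0.1721  0.0211] ang 15.5 tiltz [ 0.005 -0.005 -1.   ] F [-0.3 -0.7 -0.4] w 0.0178 
 shift cm [  0.11   0.05 -17.89] yaw -0.2
```

```bash

python3 -m inch '[{"x":0,"y":0,"z":-1,"yaw":0,"jaw":0},{"x":0,"y":0,"z":-3.5,"yaw":0,"jaw":0},{"x":0,"y":0,"z":-7,"yaw":0,"jaw":0},{"x":0,"y":0,"z":-10.5,"yaw":0,"jaw":0},{"x":0,"y":0,"z":-14,"yaw":0,"jaw":0}]' 60
python3 - <<'E'
from h import *
im=get_image('wrist')[:,:,::-1].copy();cv2.imwrite('pics/w4.png',im)
im=get_image('scene')[:,:,::-1].copy();cv2.imwrite('pics/s4.png',im)
E
python3 go.py .396 .1725 .21 15.5
```

```text
time_s: 4.97
position: [0.5968, -0.1711, 0.1626]
tool_rot: [0.991, 0.135, 0.001, 0.002]
force: [0.8, -0.2, -2.5]
width: 0.0176
t 5.07 pos [ 0.6021 -0.1718  0.1685] ang 15.5 tiltz [ 0.016 -0.008 -1.   ] F [ 1.2  0.6 -1. ] w 0.0177 
 shift cm [-10.58 -38.64  -4.76] yaw 0.0
```

View pics/w4.png

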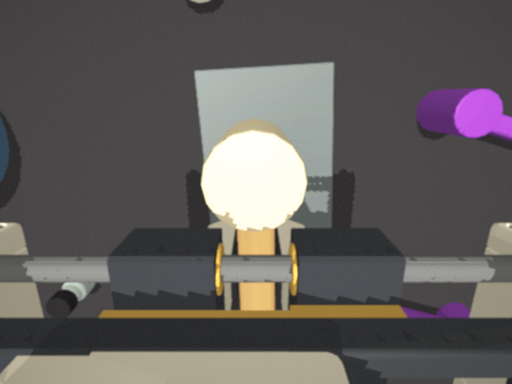

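View pics/s4.png

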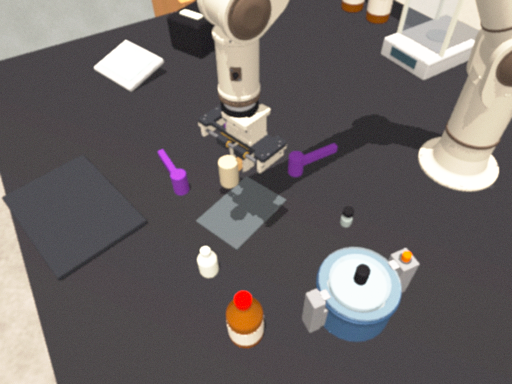

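```bash
python3 - <<'E'
from h import *
k=get_calibration('wrist');T=k['T_tool_cam']
for (u,v) in [(254,181),(254,183)]:
    d=T[:3,:3]@np.array([(u-k['cx'])/k['fx'],(v-k['cy'])/k['fy'],1]);o=T[:3,3]
    print((o+d*(-.049-o[2])/d[2]).round(4))
E
python3 -m inch '[{"x":-2,"y":-4,"z":-4,"yaw":0,"jaw":0},{"x":-3,"y":-8,"z":-5,"yaw":0,"jaw":0},{"x":-4,"y":-12,"z":-5,"yaw":0,"jaw":0},{"x":-5,"y":-16,"z":-5,"yaw":0,"jaw":0},{"x":-6,"y":-20,"z":-5,"yaw":0,"jaw":0}]' 60
python3 go.py .396 .1725 .21 15.5
```

```text
[ 0.046  -0.0002 -0.049 ]
[ 0.0452 -0.0002 -0.049 ]
time_s: 5.48
position: [0.4967, -0.0079, 0.2155]
tool_rot: [0.991, 0.135, 0.008, 0.005]
force: [0.4, 1.0, -2.0]
width: 0.0176
t 5.48 pos [ 0.4967 -0.0079  0.2155] ang 15.5 tiltz [ 0.016 -0.008 -1.   ] F [ 0.4  1.  -2. ] w 0.0176 
 shift cm [ -4.89 -20.08   0.24] yaw -0.0
```

```bash

python3 -m inch '[{"x":-1,"y":-4,"z":0,"yaw":0,"jaw":0},{"x":-2,"y":-8,"z":0,"yaw":0,"jaw":0},{"x":-3,"y":-12,"z":0,"yaw":0,"jaw":0},{"x":-4,"y":-16,"z":0,"yaw":0,"jaw":0},{"x":-4.9,"y":-20,"z":0,"yaw":0,"jaw":0}]' 60
python3 -m inch '[{"x":0,"y":0,"z":0,"yaw":0,"jaw":0}]' 60
python3 go.py .3945 .172 .19 15.5
```

```text
time_s: 5.9
position: [0.3939, 0.1726, 0.2121]
tool_rot: [0.991, 0.135, 0.007, 0.006]
force: [0.8, 0.4, -2.2]
width: 0.0176
time_s: 5.98
position: [0.3893, 0.1795, 0.2123]
tool_rot: [0.99, 0.14, 0.007, 0.005]
force: [0.4, -0.2, -2.2]
width: 0.0176
t 5.98 pos [0.3893 0.1795 0.2123] ang 16.1 tiltz [ 0.015 -0.008 -1.   ] F [ 0.4 -0.2 -2.2] w 0.0176 
 shift cm [0.26 0.84 2.24] yaw 0.6
```

```bash

python3 -m inch '[{"x":0.2,"y":0.8,"z":2,"yaw":0.6,"jaw":0},{"x":0.2,"y":0.8,"z":2,"yaw":0.6,"jaw":0},{"x":0.2,"y":0.8,"z":2,"yaw":0.6,"jaw":0},{"x":0.2,"y":0.8,"z":2,"yaw":0.6,"jaw":0}]' 60
python3 - <<'E'
from h import *
for c in ('wrist','top','scene'):
  im=get_image(c)[:,:,::-1].copy();cv2.imwrite(f'pics/{c}5.png',im)
b=cv2.imread('pics/top5.png')[140:260,95:235];a=cv2.imread('pics/scene5.png')[190:330,290:440]
cv2.imwrite('pics/z5.png',np.hstack([cv2.resize(a,(400,373)),cv2.resize(b,(400,373))]))
E
python3 go.py .3945 .172 .19 15.5
```

```text
time_s: 6.32
position: [0.3937, 0.1717, 0.1925]
tool_rot: [0.991, 0.134, 0.007, 0.005]
force: [0.7, 0.1, -2.6]
width: 0.0174
t 6.47 pos [0.3944 0.1719 0.1929] ang 15.4 tiltz [ 0.016 -0.007 -1.   ] F [ 0.3 -0.4 -1.9] w 0.0179 
 shift cm [ 0.01 -0.01  0.29] yaw -0.1
```

View pics/z5.png

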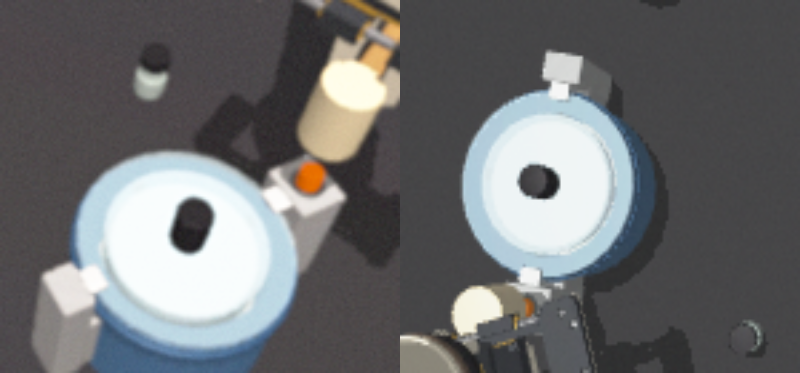

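View pics/wrist5.png

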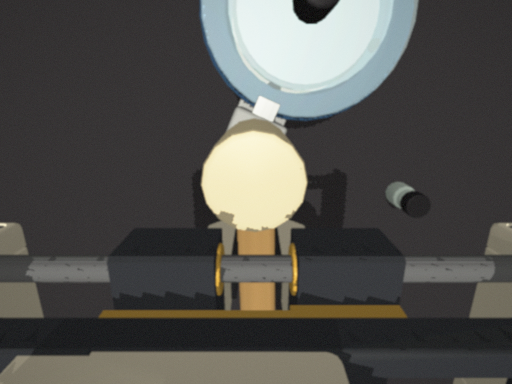

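```bash
python3 - <<'E'
from h import *
ps=P('scene')
print(onz(ps,(413,244.4),.178),onz(ps,(422.4,222.3),.241),onz(ps,(406.5,256),.134))
print(onz(P('top'),(95+478*.35-400*.35,140+312*120/373),.241))
pin=np.array([.436,.1838,.134]);print(proj(ps,[.436,.1838,.178]))
E
```

```text
[0.44033268 0.18918267] [0.43732793 0.18551967] [0.43940841 0.18727938]
[0.43700143 0.18157488]
[412.51436626 241.36918301]
```

```bash

python3 -m inch '[{"x":0,"y":0,"z":1.2,"yaw":0,"jaw":0},{"x":0,"y":0,"z":3.2,"yaw":0,"jaw":0},{"x":0,"y":0,"z":5.5,"yaw":0,"jaw":0},{"x":0,"y":0,"z":5.5,"yaw":0,"jaw":0}]' 60
python3 go.py .3945 .172 .136 15.5
python3 - <<'E'
from h import *
for c in ('scene',):
  im=get_image(c)[:,:,::-1].copy();cv2.imwrite(f'pics/{c}6.png',im)
a=cv2.imread('pics/scene6.png')[190:330,290:440]
cv2.imwrite('pics/z6.png',cv2.resize(a,(600,560)))
E
```

```text
time_s: 6.8
position: [0.3951, 0.171, 0.1363]
tool_rot: [0.991, 0.134, 0.007, 0.004]
force: [0.0, 0.2, -1.2]
width: 0.0173
t 6.8 pos [0.3951 0.171  0.1363] ang 15.4 tiltz [ 0.014 -0.007 -1.   ] F [ 0.   0.2 -1.2] w 0.0173 
 shift cm [-0.03 -0.11  0.02] yaw -0.1
```

View pics/z6.png

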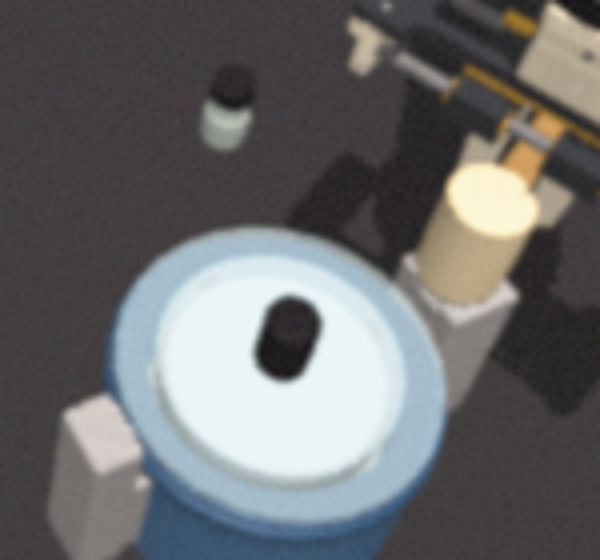

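```bash

python3 -m inch '[{"x":0,"y":0,"z":-2,"yaw":0,"jaw":0},{"x":0,"y":0,"z":-5,"yaw":0,"jaw":0},{"x":0,"y":0.5,"z":-7,"yaw":0,"jaw":0},{"x":0.5,"y":3,"z":-7,"yaw":0,"jaw":0},{"x":1,"y":6,"z":-7,"yaw":0,"jaw":0}]' 60
python3 - <<'E'
from h import *
for c in ('scene','top','wrist'):
  im=get_image(c)[:,:,::-1].copy();cv2.imwrite(f'pics/{c}7.png',im)
b=cv2.imread('pics/top7.png')[140:260,95:235];a=cv2.imread('pics/scene7.png')[190:330,290:440]
cv2.imwrite('pics/z7.png',np.hstack([cv2.resize(a,(400,373)),cv2.resize(b,(400,373))]))
E
python3 go.py .5986 -.172 .1 15.5
```

```text
time_s: 7.27
position: [0.4207, 0.1183, 0.2113]
tool_rot: [0.991, 0.136, 0.009, 0.004]
force: [0.1, -0.9, -2.7]
width: 0.0177
t 7.42 pos [0.4205 0.1144 0.2094] ang 15.1 tiltz [ 0.015 -0.008 -1.   ] F [-0.3  0.1 -2.7] w 0.0176 
 shift cm [ 9.59 32.16 11.43] yaw -0.4
```

View pics/z7.png

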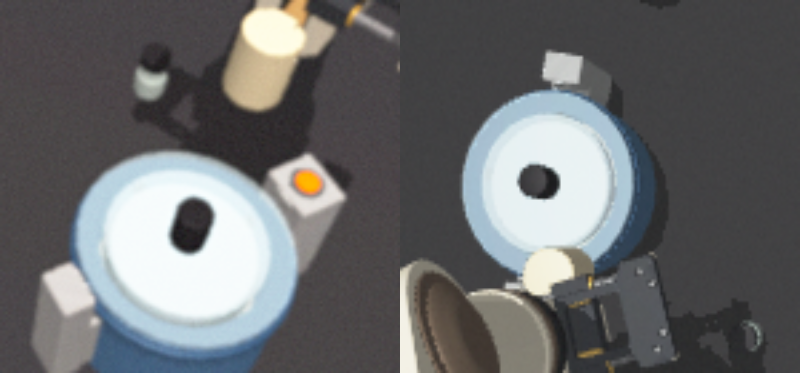

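View pics/wrist7.png

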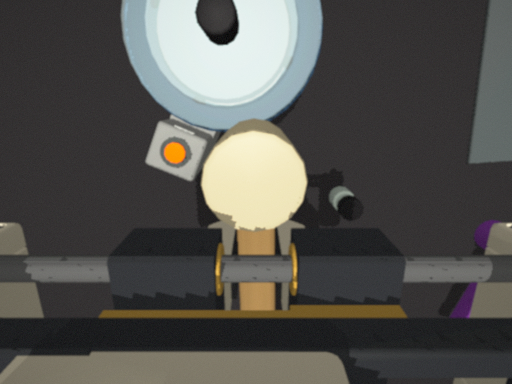

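```bash
python3 - <<'E'
from h import *
ps=P('scene')
for z in(.134,.124,.121):print(z,proj(ps,[.436,.1838,z]).round(1))
print(tri([ps,P('wrist')],[(405.5,258.3),(174.5,153)]))
E
python3 -m inch '[{"x":1,"y":4,"z":0,"yaw":0,"jaw":0},{"x":2.2,"y":8,"z":0,"yaw":0,"jaw":0},{"x":3.5,"y":12,"z":0,"yaw":0,"jaw":0},{"x":4.8,"y":16,"z":0,"yaw":0,"jaw":0},{"x":6,"y":20,"z":0,"yaw":0,"jaw":0}]' 60
python3 go.py .5986 -.172 .1 15.5
```

```text
0.134 [406.4 253.9]
0.124 [405.1 256.6]
0.121 [404.7 257.5]
(array([0.43529401, 0.18624281, 0.12067354]), [0.36193118597115237, 1.6335189032117152])
time_s: 7.83
position: [0.5298, -0.0611, 0.2135]
tool_rot: [0.991, 0.132, 0.007, 0.005]
force: [0.8, 0.4, -1.7]
width: 0.0174
t 7.83 pos [ 0.5298 -0.0611  0.2135] ang 15.2 tiltz [ 0.015 -0.007 -1.   ] F [ 0.8  0.4 -1.7] w 0.0174 
 shift cm [ 3.58 12.38 11.53] yaw -0.3
```

Both the triangulated height and the pixel position put the pin at z ≈ 0.121, so it is fully down. Now I'll take the mallet back to the mat.

```bash

python3 -m inch '[{"x":1,"y":3.5,"z":1,"yaw":0,"jaw":0},{"x":2.2,"y":7.5,"z":3,"yaw":0,"jaw":0},{"x":3.2,"y":11,"z":6,"yaw":0,"jaw":0},{"x":3.5,"y":12,"z":9,"yaw":0,"jaw":0},{"x":3.5,"y":12,"z":11,"yaw":0,"jaw":0}]' 60
python3 -m inch '[{"x":0,"y":0,"z":0,"yaw":0,"jaw":0},{"x":0,"y":0,"z":0,"yaw":0,"jaw":0}]' 60
python3 go.py .5986 -.172 .021 15.5
```

```text
time_s: 8.25
position: [0.597, -0.1737, 0.1025]
tool_rot: [0.992, 0.129, 0.006, 0.005]
force: [-1.2, -0.0, -2.7]
width: 0.0174
time_s: 8.42
position: [0.5957, -0.1733, 0.1014]
tool_rot: [0.992, 0.129, 0.005, 0.004]
force: [-0.5, -0.1, -2.0]
width: 0.0177
t 8.42 pos [ 0.5957 -0.1733  0.1014] ang 14.8 tiltz [ 0.01  -0.007 -1.   ] F [-0.5 -0.1 -2. ] w 0.0177 
 shift cm [ 0.24 -0.13  8.05] yaw -0.7
```

```bash

python3 -m inch '[{"x":0.1,"y":0,"z":2.5,"yaw":0,"jaw":0},{"x":0.1,"y":0,"z":5,"yaw":0,"jaw":0},{"x":0.1,"y":0,"z":6.5,"yaw":0,"jaw":0},{"x":0.1,"y":0,"z":7.2,"yaw":0,"jaw":0},{"x":0.1,"y":0,"z":7.7,"yaw":0,"jaw":0}]' 60
python3 go.py .5986 -.172 .021 15.5
python3 -m inch '[{"x":0,"y":0,"z":0.2,"yaw":0,"jaw":0},{"x":0,"y":0,"z":0.2,"yaw":0,"jaw":0}]' 60
python3 go.py .5986 -.172 .021 15.5
```

```text
time_s: 8.83
position: [0.598, -0.1728, 0.0251]
tool_rot: [0.992, 0.129, 0.005, 0.004]
force: [-0.2, -0.6, -1.7]
width: 0.018
t 8.83 pos [ 0.598  -0.1728  0.0251] ang 14.9 tiltz [ 0.011 -0.006 -1.   ] F [-0.2 -0.6 -1.7] w 0.018 
 shift cm [ 0.07 -0.06  0.41] yaw -0.6
time_s: 9.0
position: [0.599, -0.1725, 0.0242]
tool_rot: [0.992, 0.13, 0.006, 0.004]
force: [-0.8, -0.2, -1.1]
width: 0.0176
t 9.0 pos [ 0.599  -0.1725  0.0242] ang 14.9 tiltz [ 0.013 -0.007 -1.   ] F [-0.8 -0.2 -1.1] w 0.0176 
 shift cm [-0.03 -0.06  0.32] yaw -0.6
```

```bash

python3 -m inch '[{"x":0,"y":0,"z":0.25,"yaw":0,"jaw":0},{"x":0,"y":0,"z":0.3,"yaw":0,"jaw":0},{"x":0,"y":0,"z":0.3,"yaw":0,"jaw":0}]' 60
python3 go.py .5986 -.172 .021 15.5
```

```text
time_s: 9.25
position: [0.5995, -0.1726, 0.0218]
tool_rot: [0.992, 0.13, 0.006, 0.004]
force: [0.5, -0.2, -2.4]
width: 0.0179
t 9.25 pos [ 0.5995 -0.1726  0.0218] ang 14.9 tiltz [ 0.014 -0.007 -1.   ] F [ 0.5 -0.2 -2.4] w 0.0179 
 shift cm [-0.07 -0.08  0.08] yaw -0.6
```

```bash

python3 -m inch '[{"x":0,"y":0,"z":0.15,"yaw":0,"jaw":0},{"x":0,"y":0,"z":0.2,"yaw":0,"jaw":0},{"x":0,"y":0,"z":0.2,"yaw":0,"jaw":0}]' 60
python3 go.py .5986 -.172 .021 15.5
```

```text
time_s: 9.5
position: [0.5998, -0.1728, 0.0208]
tool_rot: [0.992, 0.13, 0.006, 0.005]
force: [-1.9, 0.1, 4.2]
width: 0.0175
t 9.5 pos [ 0.5998 -0.1728  0.0208] ang 14.9 tiltz [ 0.014 -0.007 -1.   ] F [-1.9  0.1  4.2] w 0.0175 
 shift cm [-0.09 -0.11 -0.02] yaw -0.6
```

```bash

python3 -m inch '[{"x":0,"y":0,"z":0,"yaw":0,"jaw":0.5},{"x":0,"y":0,"z":0,"yaw":0,"jaw":0.5},{"x":0,"y":0,"z":0,"yaw":0,"jaw":0.5},{"x":0,"y":0,"z":0,"yaw":0,"jaw":0.5},{"x":0,"y":0,"z":0,"yaw":0,"jaw":0.5}]'
python3 -m inch '[{"x":0,"y":0,"z":-1,"yaw":0,"jaw":0.6},{"x":0,"y":0,"z":-3,"yaw":0,"jaw":0.6},{"x":0,"y":0,"z":-6,"yaw":0,"jaw":0.6},{"x":0,"y":0,"z":-10,"yaw":0,"jaw":0.6},{"x":0,"y":0,"z":-14,"yaw":0,"jaw":0.6}]' 
python3 -m inch '[{"x":0,"y":0,"z":-3,"yaw":0,"jaw":0.6},{"x":0,"y":0,"z":-6,"yaw":0,"jaw":0.6}]' 
python3 - <<'E'
from h import *
for c in ('scene','wrist'):
  im=get_image(c)[:,:,::-1].copy();cv2.imwrite(f'pics/{c}8.png',im)
cv2.imwrite('pics/z8.png',cv2.resize(np.hstack([cv2.imread('pics/scene8.png'),cv2.imread('pics/wrist8.png')]),(800,300)))
E
python3 go.py .540 .170 .26 15.5
```

```text
time_s: 9.92
position: [0.5998, -0.1728, 0.0208]
tool_rot: [0.992, 0.13, 0.007, 0.005]
force: [0.4, -0.4, -0.3]
width: 0.0443
time_s: 10.33
position: [0.597, -0.1713, 0.162]
tool_rot: [0.992, 0.13, 0.006, 0.004]
force: [1.4, -1.1, -0.2]
width: 0.0549
time_s: 10.5
position: [0.5965, -0.1707, 0.2254]
tool_rot: [0.991, 0.13, 0.007, 0.004]
force: [0.5, -0.5, -0.0]
width: 0.0549
t 10.6 pos [ 0.6    -0.1712  0.2292] ang 14.9 tiltz [ 0.023 -0.01  -1.   ] F [ 0.8  0.5 -0.1] w 0.0551 
 shift cm [  3.06 -34.46  -3.55] yaw -0.6
```

View pics/z8.png

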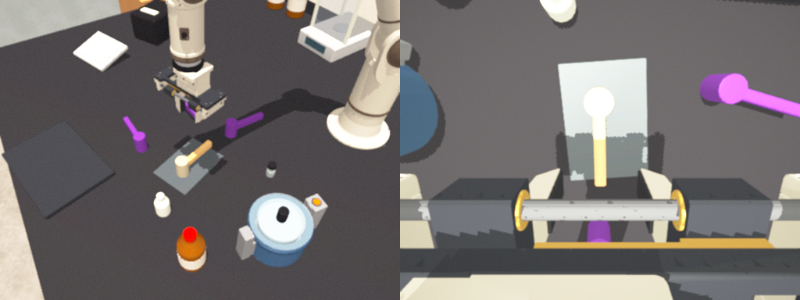

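The mallet is back on the mat and released (head at (599,100) in the composite). Next is the lid.

```bash

python3 -m inch '[{"x":0.5,"y":-4,"z":0,"yaw":0,"jaw":0.7},{"x":1,"y":-8,"z":0,"yaw":0,"jaw":0.7},{"x":1.5,"y":-12,"z":0,"yaw":0,"jaw":0.7},{"x":2,"y":-16,"z":0,"yaw":0,"jaw":0.7},{"x":2.5,"y":-20,"z":0,"yaw":0,"jaw":0.7}]'
python3 go.py .540 .170 .22 15.5
python3 -m inch '[{"x":0,"y":-4,"z":0,"yaw":0,"jaw":0.7},{"x":0,"y":-8,"z":0,"yaw":0,"jaw":0.7},{"x":0,"y":-11,"z":0,"yaw":0,"jaw":0.7},{"x":0,"y":-13,"z":0,"yaw":0,"jaw":0.7},{"x":0,"y":-13,"z":0,"yaw":0,"jaw":0.7}]'
python3 go.py .540 .170 .22 15.5
```

```text
time_s: 11.02
position: [0.5718, 0.0301, 0.2268]
tool_rot: [0.991, 0.13, 0.011, 0.006]
force: [0.7, 0.2, -0.9]
width: 0.0644
t 11.02 pos [0.5718 0.0301 0.2268] ang 14.9 tiltz [ 0.023 -0.01  -1.   ] F [ 0.7  0.2 -0.9] w 0.0644 
 shift cm [  0.52 -14.34   0.47] yaw -0.6
time_s: 11.43
position: [0.5358, 0.1623, 0.2253]
tool_rot: [0.991, 0.134, 0.011, 0.005]
force: [-0.7, 0.0, 0.5]
width: 0.0644
t 11.43 pos [0.5358 0.1623 0.2253] ang 15.4 tiltz [ 0.023 -0.007 -1.   ] F [-0.7  0.   0.5] w 0.0644 
 shift cm [ 0.59 -0.64  0.53] yaw -0.1
```

```bash

python3 -m inch '[{"x":0.5,"y":-0.5,"z":0,"yaw":0,"jaw":0.7},{"x":0.5,"y":-0.5,"z":0,"yaw":0,"jaw":0.7}]'
python3 - <<'E'
from h import *
s0=observe()
im=get_image('wrist')[:,:,::-1].copy();cv2.imwrite('pics/w9.png',im)
print(s0['position'])
print([(np.round(a['xy'],1).tolist(),round(a['conf'],2)) for a in landmark_of('wrist','lid_knob')])
p=P('wrist')
for z in(.112,.138,.152):print(z,proj(p,[.5405,.170,z]).round(1))
E
python3 go.py .540 .170 .119 15.5
```

```text
time_s: 11.6
position: [0.5395, 0.1701, 0.2256]
tool_rot: [0.991, 0.135, 0.011, 0.004]
force: [-0.3, 0.1, 0.7]
width: 0.0644
[0.53946875 0.17013718 0.22557209]
[([253.2, 188.8], 0.8)]
0.112 [251.8 181.7]
0.138 [251.8 189.4]
0.152 [251.8 194.2]
t 11.7 pos [0.5398 0.1678 0.2252] ang 15.4 tiltz [ 0.023 -0.007 -1.   ] F [ 0.2 -0.5 -0.3] w 0.0641 
 shift cm [-0.13 -0.35 10.62] yaw -0.1
```

View pics/w9.png

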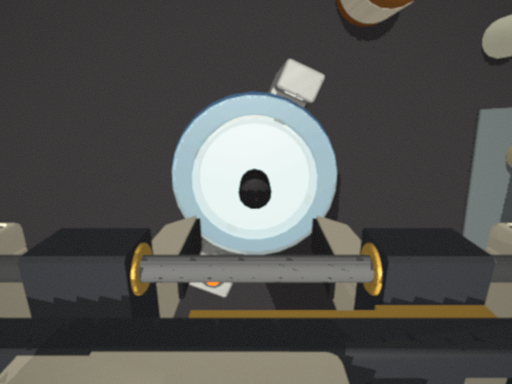

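```bash

python3 -m inch '[{"x":0,"y":-0.15,"z":2.5,"yaw":0,"jaw":0.7},{"x":-0.1,"y":-0.15,"z":5.5,"yaw":0,"jaw":0.7},{"x":-0.1,"y":-0.15,"z":8,"yaw":0,"jaw":0.7},{"x":-0.1,"y":-0.15,"z":9.5,"yaw":0,"jaw":0.7},{"x":-0.1,"y":-0.15,"z":10,"yaw":0,"jaw":0.7}]'
python3 -m inch '[{"x":0,"y":0,"z":0,"yaw":0,"jaw":0.7}]'
python3 go.py .540 .169 .120 15.5
python3 - <<'E'
from h import *
im=get_image('wrist')[:,:,::-1].copy();cv2.imwrite('pics/w10.png',im)
E
```

```text
time_s: 12.12
position: [0.5393, 0.1655, 0.1221]
tool_rot: [0.991, 0.132, 0.008, 0.006]
force: [0.1, 0.5, -0.6]
width: 0.0644
time_s: 12.2
position: [0.5391, 0.1645, 0.1211]
tool_rot: [0.991, 0.132, 0.007, 0.006]
force: [-0.2, 0.8, -0.3]
width: 0.0643
t 12.2 pos [0.5391 0.1645 0.1211] ang 15.1 tiltz [ 0.016 -0.01  -1.   ] F [-0.2  0.8 -0.3] w 0.0643 
 shift cm [ 0.21 -0.41  0.11] yaw -0.4
```

View pics/w10.png

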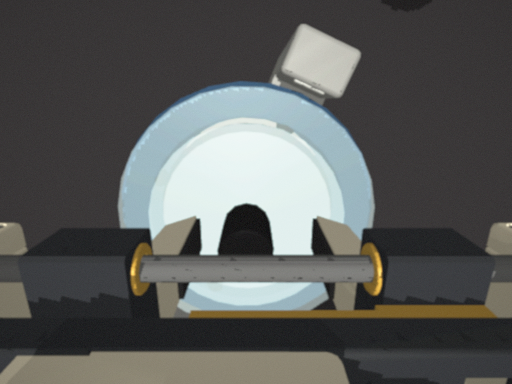

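```bash

python3 -m inch '[{"x":0.1,"y":-0.4,"z":0.1,"yaw":0,"jaw":0.7},{"x":0.1,"y":-0.4,"z":0.1,"yaw":0,"jaw":0.7},{"x":0.1,"y":-0.4,"z":0.1,"yaw":0,"jaw":0.5},{"x":0.1,"y":-0.4,"z":0.1,"yaw":0,"jaw":0.4}]' 25
python3 go.py .540 .169 .120 15.5
python3 - <<'E'
from h import *
im=get_image('wrist')[:,:,::-1].copy();cv2.imwrite('pics/w11.png',im)
E
```

```text
time_s: 12.58
position: [0.5398, 0.1683, 0.1214]
tool_rot: [0.991, 0.132, 0.008, 0.006]
force: [0.2, -0.3, 0.7]
width: 0.055
t 12.58 pos [0.5398 0.1683 0.1214] ang 15.1 tiltz [ 0.018 -0.01  -1.   ] F [ 0.2 -0.3  0.7] w 0.055 
 shift cm [ 0.04 -0.06  0.13] yaw -0.4
```

View pics/w11.png

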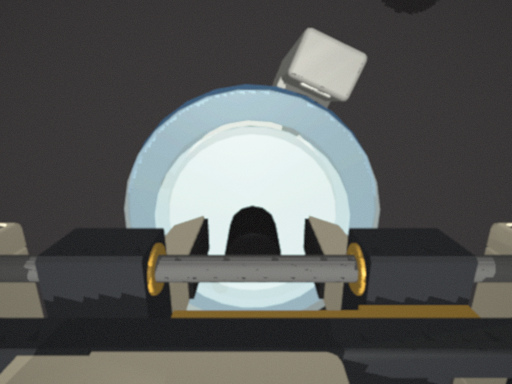

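```bash

python3 -m inch '[{"x":0,"y":-0.1,"z":0.1,"yaw":0,"jaw":0},{"x":0,"y":-0.1,"z":0.1,"yaw":0,"jaw":0},{"x":0,"y":-0.1,"z":0.1,"yaw":0,"jaw":0},{"x":0,"y":-0.1,"z":0.1,"yaw":0,"jaw":0},{"x":0,"y":-0.1,"z":0.1,"yaw":0,"jaw":0}]' 60
python3 -m inch '[{"x":0,"y":0,"z":0,"yaw":0,"jaw":0},{"x":0,"y":0,"z":0,"yaw":0,"jaw":0},{"x":0,"y":0,"z":0,"yaw":0,"jaw":0}]' 60
python3 go.py .540 .169 .120 15.5
```

```text
time_s: 13.05
position: [0.5393, 0.1694, 0.1203]
tool_rot: [0.991, 0.131, 0.008, 0.006]
force: [-0.2, 0.7, 2.4]
width: 0.0272
time_s: 13.3
position: [0.5394, 0.1695, 0.1203]
tool_rot: [0.991, 0.131, 0.008, 0.006]
force: [-0.2, -0.2, 2.7]
width: 0.0267
t 13.3 pos [0.5394 0.1695 0.1203] ang 15.1 tiltz [ 0.018 -0.01  -1.   ] F [-0.2 -0.2  2.7] w 0.0267 
 shift cm [0.05 0.06 0.04] yaw -0.4
```

```bash

python3 -m inch '[{"x":0,"y":0,"z":-0.1,"yaw":0,"jaw":0},{"x":0,"y":0,"z":-0.2,"yaw":0,"jaw":0},{"x":0,"y":0,"z":-0.3,"yaw":0,"jaw":0},{"x":0,"y":0,"z":-0.4,"yaw":0,"jaw":0},{"x":0,"y":0,"z":-0.5,"yaw":0,"jaw":0}]' 60
python3 go.py .540 .169 .141 15.5
```

```text
time_s: 13.72
position: [0.5376, 0.1691, 0.1237]
tool_rot: [0.991, 0.132, 0.006, 0.006]
force: [0.5, 1.1, -13.4]
width: 0.0269
t 13.72 pos [0.5376 0.1691 0.1237] ang 15.1 tiltz [ 0.014 -0.01  -1.   ] F [  0.5   1.1 -13.4] w 0.0269 
 shift cm [ 0.24  0.1  -1.73] yaw -0.4
```

```bash

python3 -m inch '[{"x":0.1,"y":0,"z":-0.3,"yaw":0,"jaw":0},{"x":0.1,"y":0,"z":-0.6,"yaw":0,"jaw":0},{"x":0.1,"y":0,"z":-0.9,"yaw":0,"jaw":0},{"x":0.1,"y":0,"z":-1.2,"yaw":0,"jaw":0},{"x":0.1,"y":0,"z":-1.4,"yaw":0,"jaw":0}]' 60
python3 go.py .540 .169 .141 15.5
```

```text
time_s: 14.13
position: [0.5393, 0.1694, 0.1392]
tool_rot: [0.991, 0.131, 0.007, 0.006]
force: [-0.1, -0.1, -4.2]
width: 0.027
t 14.13 pos [0.5393 0.1694 0.1392] ang 15.1 tiltz [ 0.016 -0.01  -1.   ] F [-0.1 -0.1 -4.2] w 0.027 
 shift cm [ 0.06  0.06 -0.18] yaw -0.4
```

```bash

python3 -m inch '[{"x":0,"y":0,"z":-0.1,"yaw":0,"jaw":0},{"x":0,"y":0,"z":-0.1,"yaw":0,"jaw":0},{"x":0,"y":0,"z":-0.1,"yaw":0,"jaw":0},{"x":0,"y":0,"z":-0.1,"yaw":0,"jaw":0}]' 60
python3 go.py .540 .169 .141 15.5
python3 - <<'E'
from h import *
for c in ('scene','top','wrist'):
  im=get_image(c)[:,:,::-1].copy();cv2.imwrite(f'pics/{c}12.png',im)
a=cv2.imread('pics/scene12.png')[225:345,285:430]
cv2.imwrite('pics/z12.png',np.hstack([cv2.resize(a,(450,372)),cv2.resize(cv2.imread('pics/wrist12.png'),(350,372))]))
for i in range(4):
  get_image('top');s=observe();print(s['time_s'],s['position'].round(4),s['force'].round(1))
E
```

```text
time_s: 14.47
position: [0.5392, 0.1693, 0.1402]
tool_rot: [0.991, 0.131, 0.007, 0.006]
force: [-0.3, -0.3, -4.4]
width: 0.0269
t 14.47 pos [0.5392 0.1693 0.1402] ang 15.1 tiltz [ 0.016 -0.011 -1.   ] F [-0.3 -0.3 -4.4] w 0.0269 
 shift cm [ 0.07  0.05 -0.08] yaw -0.4
14.6667 [0.5391 0.1694 0.14  ] [-0.4  1.  -4.1]
14.7167 [0.5392 0.1694 0.14  ] [ 0.1  0.4 -2.6]
14.7667 [0.5392 0.1694 0.14  ] [-0.1  0.2 -3.7]
14.8167 [0.5392 0.1694 0.1401] [-0.2  0.2 -3.1]
```

View pics/z12.png

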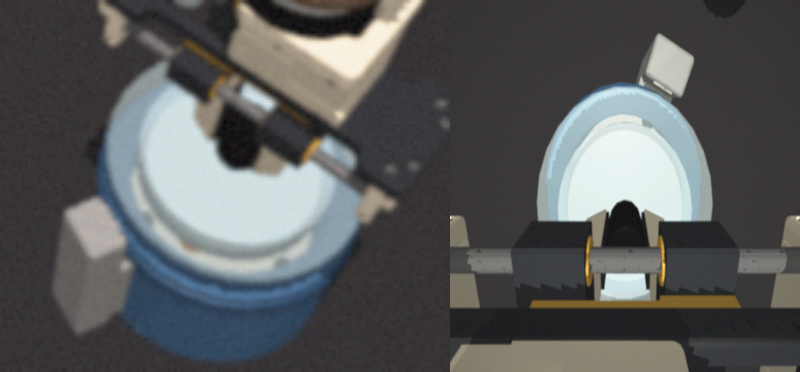

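View pics/scene12.png

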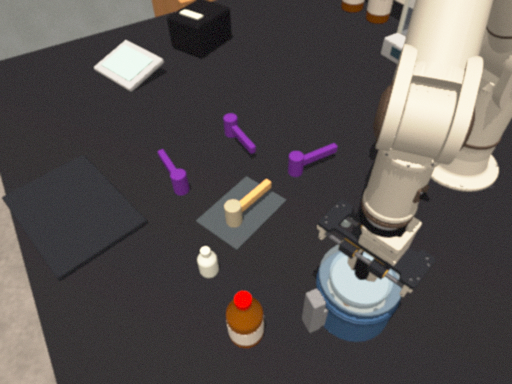

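```bash
python3 - <<'E'
from h import *
t=np.linspace(0,2*np.pi,200)
ps=P('scene');pw=P('wrist')
im=cv2.resize(cv2.imread('pics/scene12.png')[225:345,285:430],None,fx=4,fy=4,interpolation=cv2.INTER_CUBIC)
im0=cv2.resize(cv2.imread('pics/scene0.png')[225:345,285:430],None,fx=4,fy=4,interpolation=cv2.INTER_CUBIC)
def dr(img,z,r,col,c=(.541,.1695)):
    q=np.array([proj(ps,[c[0]+r*np.cos(a),c[1]+r*np.sin(a),z]) for a in t]);q=((q-[285,225])*4).astype(np.int32)
    cv2.polylines(img,[q.reshape(-1,1,2)],True,col,1)
dr(im0,.112,.06,(0,0,255));dr(im0,.108,.08,(0,255,0))
for z,c in((.122,(255,0,0)),(.132,(0,0,255)),):dr(im,z,.06,c)
dr(im,.128,.08,(0,255,0))
cv2.imwrite('pics/o12.png',cv2.resize(np.hstack([im0,im]),(800,331)))
E
```

```text
(no output)
```

View pics/o12.png

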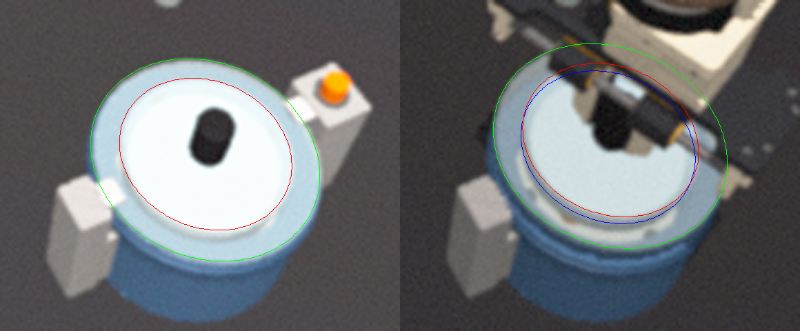

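The overlay of the lid raised 20 mm matches the flange and step edges. The wrist force is about the lid's weight alone, and the TCP is still. Handing in.

```bash
python3 -c "
from plant import *
s=observe();print(s['time_s'],s['position'],s['width'],s['force'])
print(sign_off())"
```

```text
14.8167 [0.53924331 0.16944867 0.14006613] 0.026733222690518605 [-0.18471793  0.19556209 -3.06055226]
the job is handed in; nothing more can be done
None
```

I finished the job and handed it in at 14.8 s; `sign_off()` gave no verdict. The lid is held about 20 mm above the jar's rim and the mallet is back on its mat.

- **Strike:** One brisk mallet blow drove the pin down, and the gripper kept clear of it. Afterwards the pin top measured z ≈ 0.121 m, which is fully down. Both locking tongues are drawn back in the picture. I commanded the blow at about 0.25 m/s but did not measure the pin's own speed.
- **Mallet:** I set it back upright on the mat, felt contact of about 6 N, and let it go. The last scene picture shows it standing there.
- **Lid:** I gripped the knob at 60 N. The pull showed about 13 N and then fell to 3–4 N, roughly the lid's weight alone, so the seal has let go. The gripper rose about 20 mm, and circles projected at that height matched the lid's flange. The step matched less exactly, both shut and raised.
- **Level and position:** The gripper was still, with the fingers about 2 mm from the jar's axis as measured. The tool is about 1° off vertical. I did not measure the lid's own tilt directly; in the picture it looks level.
- **Surroundings:** Both bottles and the purple mallets look undisturbed in the last scene picture. The vial is out of sight there; it was still upright in the last picture that showed it, taken after the mallet was put back.

One thing went less smoothly: some moves drifted 5–10 mm sideways. I corrected this with wrist pictures before each grasp.

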